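# Pin the sprung tension wheel of a label rewinder

## Task

The label rewinder's sprung tension wheel has to be locked so that a new roll can be threaded. First take the eraser off its deck and leave it lying on the desk; then fetch the long locking pin with the tall round head from the rack, push the wheel's lug round clockwise against the spring until it is past the hole in the deck (the pin's own shank can do the pushing), hold it there and drop the pin fully home in that hole, so that the lug springs back against the pin and stays turned when you let go. Leave the short flat-headed plug in the rack and do not disturb the other things on the desk.

Things in the scene. Friction and masses are not known exactly. Their poses are not given: they have to be found in the camera images.
- unit: grey deck of the rewinder, fixed to the desk: a plate 155 (x) x 200 (y) x 30 mm; origin at the centre of its underside, x to the rear, y to the left, z up. It lies at the robot's left or right, turned up to 0.35 rad; the rack takes the other side. Two guide rollers 41 mm high stand on it at its rear corners, at x = 62, y = +-85 mm. A small fixed stop post, 14 mm high, stands on it 52 mm from the wheel's axis at x = 7, y = -45 mm, behind the lug
- unit_axis (a point): the wheel's upright axis at the deck's top face (deck frame x = 32.5, y = 0, z = 30 mm)
- unit_hole (a point): centre of the mouth of the locking hole, in the deck's top face (deck frame x = -41, y = 13, z = 30 mm): round, 15 mm wide, 25 mm deep with a flat bottom, edge broken by 2 mm, 75 mm from the wheel's axis
- wheel (a joint): angle of the aluminium tension wheel (a disc 76 mm wide, 17 mm thick over the deck, with a 17 to 33 mm high hub and a 43 mm high roller on it, above the deck): 0 at rest, growing clockwise seen from above, end stop at 1.45 rad. A spring drives it back to 0: about 1.6 N at the lug's middle at rest, 3.4 N when locked. With the pin in the hole and the lug resting against it the joint reads about 1.15 rad, give or take 0.05
- lug_mid (a point): middle of the wheel's lug, 75 mm from the axis: a radial bar 14 mm wide that stands out from the disc to 90 mm from the axis, from 3 to 20 mm above the deck's top. At rest it points to the deck's front right (228 degrees from the deck's x axis, counter-clockwise from above); clockwise it sweeps along the deck's front, over the hole (which is at 170 degrees), with the lug's trailing side being the one to push
- pin_head (a point): centre of the head of the locking pin, a loose steel pin of 60 g: a dark grooved round head 22 mm wide and 36 mm tall on a shank 12 mm thick and 52 mm long (88 mm overall). It stands upright in one of the rack's two holes; this point lies 70 mm above the tip. Standing fully home in the deck's hole, its head's underside is 27 mm above the deck, clear over the lug
- pin_tip (a point): centre of the pin's lower end (the lowest 3 mm are 9 mm thick)
- pin: the same locking pin; origin at the tip, z along the pin to the head
- rack: grey plastic rack, fixed: a block 50 (x) x 130 (y) x 32 mm; origin at the centre of its underside. Two holes 14 mm wide and 25 mm deep at y = +-35 mm, one with the locking pin and one with the plug
- plug: loose short plug in the other rack hole: shank 12 x 40 mm, flat head 36 mm wide and 10 mm thick; not the locking pin; origin at the tip; leave it there
- eraser_mid (a point): centre of an eraser 45 x 21 x 12 mm (20 g) that lies flat on the deck over the locking hole, its long side roughly in line with the wheel's radius; this point's y axis is its long side
- eraser: the same eraser; origin at the centre of its underside
- drops: dropper bottle 33 x 34 x 102 mm standing between rack and deck; bystander
- usb_stick: USB stick 18 x 54 x 9 mm lying between rack and deck; bystander
- mug: mug 92 x 125 x 100 mm behind; bystander
- stamp: wooden stamp 24 x 48 x 67 mm behind; bystander
- pill_bottle: brown pill bottle 41 x 42 x 66 mm behind; bystander
- calculator: calculator 62 x 98 x 15 mm at the far right; bystander
Mind the look-alikes: they are no part of the job. What is shaped like the pin but yellow is not meant.

How it is judged:
On the way, in this order (a step that is already met when the one before it is completed fails the run):
1. the eraser lies on the desk, off the deck (height (world z) of eraser_mid between -0.01 and 0.02 m and linear speed of eraser below 0.03 m/s), for 0.2 s.
2. the wheel is turned against its spring past the locking angle (value of joint wheel above 1.03 rad), for 0.2 s.
At the end, for the whole second after the job is handed in: The locking pin stands in the deck's hole, its tip at least 20 mm below the deck's top and within 8 mm of the hole's centre, leaning less than 0.26 rad; the wheel is held at more than 1.03 rad; the eraser lies still on the desk (its centre below 20 mm); pin and wheel are at rest (all of step 1 and value of joint wheel above 1.03 rad and horizontal distance between pin_tip and unit_hole below 0.008 m and z of pin_tip in the frame of unit_hole below -0.02 m and angle between pin's own z axis and vertical below 0.26 rad and linear speed of pin below 0.03 m/s and velocity of joint wheel below 0.1 rad/s); the robot touches nothing.
It fails at once if a bystander (dropper bottle, USB stick, mug, stamp, pill bottle or calculator) is shifted by more than 30 mm (distance of any of drops, usb_stick, mug, stamp, pill_bottle, calculator from where it was at the start of the episode above 0.03 m).
It fails at once if the plug is taken out of the rack (distance of plug from where it was at the start of the episode above 0.02 m).
It also fails if it takes over 59 s, if anything falls off the work surface, if the arm or the gripper's body presses on something with over 40 N, if the wrist force passes 120 N, or if a joint passes its speed limit or range.

## Robot

A 6-joint arm with a two-finger parallel gripper is mounted at the origin on a cart in front of the work surface, level with it; the furniture and walls round the work are solid. World frame = base frame: x ahead of the robot, y to its left, z up, the work surface at z = 0. Lengths are in m, angles in rad, forces in N, time in s.
With the tool pointing down it reaches from about 0.25 to 0.725 m from the base axis. Payload 4 kg.
Tool frame: the origin (TCP) lies midway between the tips of the shut fingers; the grasp point (between the pads) lies bot.tcp_to_grasp behind it (bot.tcp_to_grasp is the distance from the TCP to the grasp point, in m); z points along the fingers, y is the line along which they close (so a half turn about z gives the same grasp; the last joint's range is limited). The gripper opens to 85 mm and grips with 20 to 120 N. Pads are 22 mm wide; open, the fingers measure 114 mm over their backs; the gripper's body (76 mm by 85 mm) begins 54 mm behind the grasp point. The pads swing forward as they close: fully open they stand 13 mm farther back than shut.
Start: joints at [-1.103, 0.241, 0.005, 1.335, 0, 1.571], TCP at [0.225, -0.446, 0.231] pointing down, gripper open.
Joint ranges: [-2.72, 2.72], [-1.05, 1.87], [-1.09, 1.28], [-1.99, 2.15], [-1.42, 1.44], [-3.14, 3.14]. Speed limits (rad/s): [2.79, 2.79, 3.14, 3.14, 3.14, 3.14].

## Interface

Orientations are given as a unit quaternion [x, y, z, w].
In Python, from workcell import readout, camera, bot gives the robot as it stands. The module is installed in compiled form; this text tells all that it offers.
- The arm moves only by the tool jog_arm, never from a script. Its argument "motion" is a list of rows, each an object of numbers: "x", "y", "z": the shift along the tool's x, y, z in mm; "spin": the turn about the tool's z in degrees; "fingers": the closure, from -1 (fully open) to 1 (shut). A call has 1 to 8 rows; each row is the pose to reach, as a shift and turn from the pose commanded when the call began, along the tool's axes at that moment; what a row does not reach only later rows make up. A row lasts 1/8 s, in which the tool goes at most 62.5 mm and 10.7 degrees, less where a joint would pass 70% of its speed; a pose out of reach is approached as far as the arm can. A call with a gripper value outside its range is refused whole. The fingers move at their own pace and stop on an object; the grip force is fixed at half the most. Time passes only in rows, so rows that repeat a pose let the fingers close. It gives the time, the measured TCP pose, the force, the opening and the grip force at its end, in the units of the state.
- readout.get_obs(): the state, without advancing time (a new reading comes with each control period).
- camera(name): name is "scene" or "top"; returns a dict with "pixels" (400x640x3 uint8, red, green, blue), "K" (3x3 intrinsics, pixels), "rvec" (rotation vector, rad) and "tvec" (3), from world to camera coordinates, as OpenCV has them. Camera axes: x right, y down, z forward; pixel columns grow to the right and rows downward; lengths in m; the calibration is good to about 2 mm. A picture is of the moment at which its call begins. There is no depth.
- bot.job_done(): hands the job in; it is judged then, once.
The state is a dict: "clock": time; "joint_pos": joint angles; "joint_vel": joint speeds; "tau": joint torques, N m; "eef_pos": TCP position; "tool_rot": TCP orientation; "ft_force": force on the tool from outside, world axes, zero at the start; "ft_torque": the same for the moment, N m; "grip_width": finger opening in m; "grasp_force": force on a finger pad.
Only numpy, scipy, OpenCV 4.12 (cv2) and the standard library are available. Lean on these libraries where they do the work, as an engineer would, in place of code of your own. Each camera call takes 0.05 s, during which the arm holds its last target. There are 200 camera calls.

## Working session

There is one attempt and no reset: what is moved stays moved. The work goes in short steps, Python scripts to look and compute and a tool call to move; the robot and the scene stay as the last step left them, time stands still between calls to the robot, and variables do not carry over. Pictures are saved under pics/ and viewed, at most 10 in all, crops included, and the job is handed in when it is done.

Besides the shell and the picture viewer there is one more tool, called in YAML: its name, and indented under it one key for each argument. jog_arm: Moves the arm, as the interface text tells. Its arguments: {"type":"object","properties":{"motion":{"type":"array"}},"required":["motion"]}

```bash
mkdir -p pics; cat > h.py <<'E'
import numpy as np, cv2
from workcell import readout, camera, bot
def snap(name,fn=None,crop=None,scale=1):
    c=camera(name); im=c["pixels"][:,:,::-1]
    np.savez('cam_'+name,K=c["K"],r=c["rvec"],t=c["tvec"],im=im)
    if fn: save(im,fn,crop,scale)
    return c
def save(im,fn,crop=None,scale=1):
    if crop: x0,y0,x1,y1=crop; im=im[y0:y1,x0:x1]
    cv2.imwrite('pics/'+fn,cv2.resize(im,None,fx=scale,fy=scale,interpolation=cv2.INTER_CUBIC))
def ray(name,u,v,z):
    c=np.load('cam_'+name+'.npz'); R=cv2.Rodrigues(c['r'])[0]; t=c['t'].reshape(3)
    o=-R.T@t; d=R.T@np.linalg.inv(c['K'])@np.array([u,v,1.])
    return o+d*(z-o[2])/d[2]
def proj(name,p):
    c=np.load('cam_'+name+'.npz'); return cv2.projectPoints(np.array(p,float).reshape(-1,3),c['r'],c['t'],c['K'],None)[0].reshape(-1,2)
def tri(ps):
    A=[];b=[]
    for n,u,v in ps:
        c=np.load('cam_'+n+'.npz'); R=cv2.Rodrigues(c['r'])[0]; o=-R.T@c['t'].reshape(3)
        d=R.T@np.linalg.inv(c['K'])@np.array([u,v,1.]); d/=np.linalg.norm(d); P=np.eye(3)-np.outer(d,d)
        A.append(P);b.append(P@o)
    return np.linalg.lstsq(np.vstack(A),np.hstack(b),rcond=None)[0]
E
python3 - <<'E'
from h import *
a=snap('scene','s0.png',None,1.25); b=snap('top','t0.png',None,1.25)
o=readout.get_obs(); print(o, bot.tcp_to_grasp)
for c in (a,b): 
    R=cv2.Rodrigues(c['rvec'])[0]; print(-R.T@np.ravel(c['tvec']), c['K'])
E
```

```text
{'clock': 0.1, 'joint_pos': array([-1.10299358e+00,  2.41366290e-01,  3.87085129e-03,  1.33521942e+00,
       -1.81412569e-05,  1.57077653e+00]), 'joint_vel': array([ 7.99109819e-04, -6.72650604e-05,  9.63329637e-04, -1.32832040e-03,
        2.06821256e-03, -1.44308292e-03]), 'tau': array([ 1.34296020e-03, -3.73139834e+01,  2.53009093e+01,  1.08570713e-02,
        7.37479445e-05,  2.23522210e-05]), 'eef_pos': array([ 0.22520202, -0.44577606,  0.23049223]), 'tool_rot': array([ 9.72766819e-01,  2.31783943e-01, -2.31148152e-04, -9.31046494e-04]), 'ft_force': array([-0.73387715,  0.41505554,  0.23890608]), 'ft_torque': array([ 0.03662805, -0.00803264,  0.01547674]), 'grasp_force': 0.0, 'grip_width': 0.08565674419095803} 0.0187
[-0.02755979  0.71950013  1.01906638] [[476.29548787   0.         313.06707569]
 [  0.         476.29548787 199.7754619 ]
 [  0.           0.           1.        ]]
[ 0.20481127 -0.05239684  1.74289113] [[504.82249047   0.         314.32872087]
 [  0.         504.82249047 200.13985583]
 [  0.           0.           1.        ]]
```

View pics/s0.png

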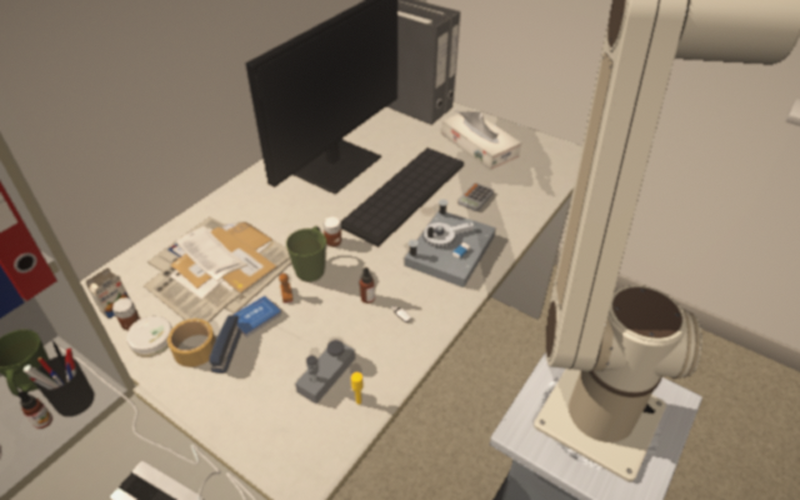

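View pics/t0.png

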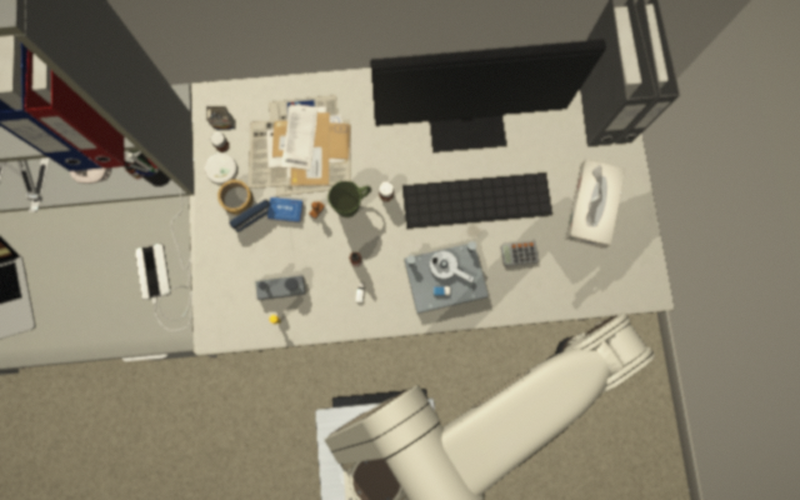

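Scene picture (1.25x): deck at about (450,245) with the blue and white eraser at (462,250). The rack is at (325,370), with candidates at (335,350), (312,363) and a yellow look-alike at (357,385). Next, a close crop of both from both cameras.

```bash
cat > mos.py <<'E'
from h import *
def mosaic(fn,items,sc=5):
    # items: (cam,x0,y0); each tile 80x60 source px -> 400x300
    T=[]
    for n,x0,y0 in items:
        im=np.load('cam_'+n+'.npz')['im'][y0:y0+60,x0:x0+80]
        im=cv2.resize(im,(400,300),interpolation=cv2.INTER_CUBIC)
        im=cv2.convertScaleAbs(im,alpha=1.4)
        for k in range(0,80,10):
            cv2.line(im,(k*5,0),(k*5,6),(0,0,255),1); 
            cv2.putText(im,str(x0+k),(k*5,16),0,.35,(0,0,255),1)
            if k<60: cv2.line(im,(0,k*5),(6,k*5),(0,0,255),1); cv2.putText(im,str(y0+k),(8,k*5+4),0,.35,(0,0,255),1)
        T.append(im)
    cv2.imwrite('pics/'+fn,np.vstack([np.hstack(T[:2]),np.hstack(T[2:])]))
E
python3 - <<'E'
from mos import *
mosaic('m0.png',[('scene',225,265),('scene',320,163),('top',195,210),('top',317,190)])
E
```

```text
(no output)
```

View pics/m0.png

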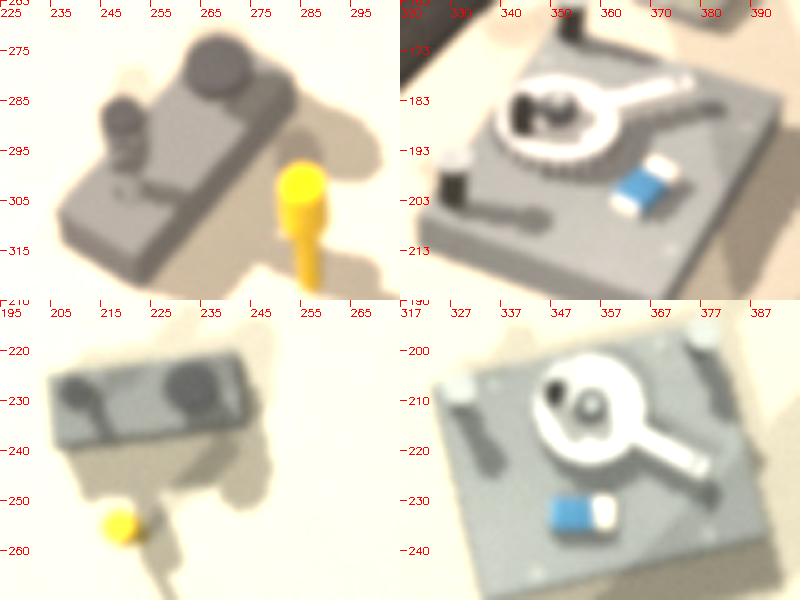

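The pin is the narrow tall dark head, at scene (249.5,287) and top (210,228). The wide flat head at scene (268,278) is the plug, and the yellow one is a decoy. The eraser is at scene (368,200) and top (353.5,232). Next I'll fit the poses.

```bash
cat > fit.py <<'E'
from h import *
from scipy.optimize import least_squares
def T(p,q): 
    c,s=np.cos(p[2]),np.sin(p[2]); q=np.atleast_2d(q); return np.c_[p[0]+c*q[:,0]-s*q[:,1],p[1]+s*q[:,0]+c*q[:,1],q[:,2]]
def fit(obs,x0):
    f=lambda p: np.concatenate([(proj(n,T(p,q))[0]-[u,v]) for n,u,v,q in obs])
    r=least_squares(f,x0,loss='soft_l1'); print(np.round(r.x,4)); print(np.round(f(r.x).reshape(-1,2),1).tolist()); return r.x
E
python3 - <<'E'
from fit import *
X,Y=.0775,.1
d=[('top',323.4,206.4,(X,Y,.03)),('top',390.6,237.4,(-X,-Y,.03)),('top',334,249.6,(-X,Y,.03)),
('scene',396.4,182.4,(-X,-Y,.03)),('scene',373,222.6,(-X,Y,.03)),('scene',323.6,205.4,(X,Y,.03)),
('top',355,212,(.0325,0,.063)),('scene',330.5,194,(.062,.085,.071)),('top',328.5,207.5,(.062,.085,.071)),('top',377.5,197,(.062,-.085,.071))]
p=fit(d,[.4,-.3,.1])
for n,q in dict(hole=(-.041,.013,.03),axis=(.0325,0,.03),stop=(.007,-.045,.03)).items():
    w=T(p,q)[0]; print(n,w.round(4),proj('scene',w).round(1),proj('top',w).round(1))
a=np.deg2rad(228); print('lug',T(p,(.0325+.09*np.cos(a),.09*np.sin(a),.05)).round(4))
print('er top',ray('top',353.6,232,.042),'er scene',ray('scene',368.8,199.3,.042))
print('er ends top',ray('top',347.2,232.3,.042),ray('top',360,232,.042),'scene',ray('scene',364.5,204.3,.042),ray('scene',373,194.5,.042))
X,Y=.025,.065
r=[('top',204.8,225.3,(X,Y,.032)),('top',242.5,220.5,(X,-Y,.032)),('top',206.5,239.8,(-X,Y,.032)),('top',245,235,(-X,-Y,.032)),
('scene',237,307,(X,Y,.032)),('scene',252,316.5,(-X,Y,.032)),('scene',283.8,280,(-X,-Y,.032))]
p=fit(r,[.4,.3,0])
print(T(p,[(0,.035,.032),(0,-.035,.032),(0,.035,.095)]).round(4))
print('pin head top z.095',ray('top',210.3,228,.095),'sc',ray('scene',249.4,286.5,.095),tri([('top',210.3,228.5),('scene',249.6,287)]))
for n,z in(('scene',315),('top',0)): pass
print('yellow',tri([('top',219,255.5),('scene',285.5,300)]))
print('pin head pred',proj('scene',T(p,(0,.035,.095))),proj('top',T(p,(0,.035,.095))))
print('usb',ray('top',288,236,.009),'drops',ray('top',284.5,207,.1))
E
```

```text
[ 0.4683 -0.2277  0.1313]
[[-0.2, 0.2], [-0.0, -0.3], [-0.4, 0.7], [0.7, -0.4], [-0.9, 0.6], [0.1, 0.1], [0.2, -1.1], [0.5, -0.0], [0.3, 0.2], [0.1, -0.4]]
hole [ 0.4259 -0.2202  0.03  ] [[372.1 200.4]] [[355.9 234.1]]
axis [ 0.5005 -0.2234  0.03  ] [[351.6 190. ]] [[354.4 212.7]]
stop [ 0.4811 -0.2714  0.03  ] [[365.1 183.9]] [[368.8 216.9]]
lug [[ 0.4495 -0.2976  0.05  ]]
er top [ 0.43237074 -0.21216322  0.042     ] er scene [ 0.43081322 -0.2070179   0.042     ]
er ends top [ 0.4334183  -0.19040612  0.042     ] [ 0.4303019  -0.23381003  0.042     ] scene [ 0.43026787 -0.18140085  0.042     ] [ 0.43117203 -0.23226751  0.042     ]
[0.4824 0.2277 0.0338]
[[-0.6, 0.1], [-0.5, 0.0], [-1.0, -0.0], [-1.5, -0.1], [-0.3, -0.7], [0.9, -0.4], [1.1, -0.8]]
[[0.4812 0.2627 0.032 ]
 [0.4836 0.1927 0.032 ]
 [0.4812 0.2627 0.095 ]]
pin head top z.095 [0.48340376 0.26135972 0.095     ] sc [0.4836764  0.26254025 0.095     ] [0.48268666 0.26217475 0.09313324]
yellow [0.3922673  0.23971075 0.08938521]
pin head pred [[250.16493965 287.04114785]] [[209.93776411 228.70065495]]
usb [0.444509   0.01203068 0.009     ] drops [0.52940064 0.01197868 0.1       ]
```

jog_arm:
  motion:
    - {"x": 58, "y": -24, "z": 20, "spin": 8}
    - {"x": 116, "y": -47, "z": 40, "spin": 16}
    - {"x": 174, "y": -71, "z": 60, "spin": 24}
    - {"x": 232, "y": -95, "z": 80, "spin": 26.8}
    - {"x": 291, "y": -119, "z": 100, "spin": 26.8}
    - {"x": 291, "y": -119, "z": 100, "spin": 26.8}
    - {"x": 291, "y": -119, "z": 100, "spin": 26.8}
    - {"x": 291, "y": -119, "z": 100, "spin": 26.8}

```text
validation failed for argument at $.mo...
```

```bash
python3 -c "
from h import *
print(ray('top',400,259,0),ray('top',320,265,0),ray('top',160,282,0))"
```

```text
[ 0.32961787 -0.36479179  0.        ] [ 0.33541538 -0.08851196  0.        ] [0.33001856 0.46006827 0.        ]
```

jog_arm:
  motion:
    - {"x": 58, "y": -24, "z": 20, "spin": 8, "fingers": -1}
    - {"x": 116, "y": -47, "z": 40, "spin": 16, "fingers": -1}
    - {"x": 174, "y": -71, "z": 60, "spin": 24, "fingers": -1}
    - {"x": 232, "y": -95, "z": 80, "spin": 26.8, "fingers": -1}
    - {"x": 291, "y": -119, "z": 100, "spin": 26.8, "fingers": -1}
    - {"x": 291, "y": -119, "z": 100, "spin": 26.8, "fingers": -1}
    - {"x": 291, "y": -119, "z": 100, "spin": 26.8, "fingers": -1}
    - {"x": 291, "y": -119, "z": 100, "spin": 26.8, "fingers": -1}

```text
clock: 1.1
eef_pos: [0.431, -0.2099, 0.1317]
tool_rot: [1.0, -0.001, -0.0, 0.0]
ft_force: [-0.8, 0.0, -0.2]
grip_width: 0.0853
grasp_force: 0.0
```

jog_arm:
  motion:
    - {"x": 0, "y": 0, "z": 50, "spin": 0, "fingers": -1}
    - {"x": 0, "y": 0, "z": 95, "spin": 0, "fingers": -0.6}
    - {"x": 0, "y": 0, "z": 102, "spin": 0, "fingers": -0.2}
    - {"x": 0, "y": 0, "z": 102, "spin": 0, "fingers": 0.6}
    - {"x": 0, "y": 0, "z": 102, "spin": 0, "fingers": 0.6}
    - {"x": 0, "y": 0, "z": 102, "spin": 0, "fingers": 0.6}

```text
clock: 1.85
eef_pos: [0.4328, -0.2096, 0.0309]
tool_rot: [1.0, -0.0, 0.001, 0.001]
ft_force: [-0.4, 0.7, 0.2]
grip_width: 0.0433
grasp_force: 60.4
```

jog_arm:
  motion:
    - {"x": 0, "y": 0, "z": -45, "spin": 0, "fingers": 0.6}
    - {"x": -10, "y": -30, "z": -75, "spin": 0, "fingers": 0.6}
    - {"x": -30, "y": -80, "z": -75, "spin": 0, "fingers": 0.6}
    - {"x": -55, "y": -130, "z": -75, "spin": 0, "fingers": 0.6}
    - {"x": -62, "y": -155, "z": -50, "spin": 0, "fingers": 0.6}
    - {"x": -62, "y": -155, "z": 0, "spin": 0, "fingers": 0.6}
    - {"x": -62, "y": -155, "z": 28, "spin": 0, "fingers": 0.6}
    - {"x": -62, "y": -155, "z": 28, "spin": 0, "fingers": 0.6}

```text
clock: 2.85
eef_pos: [0.3689, -0.0536, 0.0009]
tool_rot: [1.0, 0.0, -0.001, -0.0]
ft_force: [-0.9, -0.5, 0.7]
grip_width: 0.0433
grasp_force: 61.0
```

jog_arm:
  motion:
    - {"x": 0, "y": 0, "z": 0, "spin": 0, "fingers": 0.6}
    - {"x": 0, "y": 0, "z": 0, "spin": 0, "fingers": -0.4}
    - {"x": 0, "y": 0, "z": 0, "spin": 0, "fingers": -0.4}
    - {"x": 0, "y": 0, "z": -40, "spin": 0, "fingers": -0.6}
    - {"x": 0, "y": 0, "z": -100, "spin": 0, "fingers": -0.6}
    - {"x": 0, "y": 0, "z": -150, "spin": 0, "fingers": -0.6}

```text
clock: 3.6
eef_pos: [0.3697, -0.0539, 0.1538]
tool_rot: [1.0, -0.0, 0.001, 0.0]
ft_force: [0.7, 0.0, -0.7]
grip_width: 0.0685
grasp_force: 0.0
```

jog_arm:
  motion:
    - {"x": 20, "y": -55, "z": 0, "spin": 0, "fingers": -0.6}
    - {"x": 40, "y": -110, "z": 0, "spin": 0, "fingers": -0.6}
    - {"x": 60, "y": -165, "z": 0, "spin": 0, "fingers": -0.6}
    - {"x": 80, "y": -220, "z": 0, "spin": 0, "fingers": -0.6}
    - {"x": 100, "y": -275, "z": 0, "spin": 0, "fingers": -0.5}
    - {"x": 114, "y": -316, "z": 0, "spin": 0, "fingers": -0.4}
    - {"x": 114, "y": -316, "z": 0, "spin": 0, "fingers": -0.4}
    - {"x": 114, "y": -316, "z": 0, "spin": 0, "fingers": -0.4}

```text
clock: 4.6
eef_pos: [0.4846, 0.0549, 0.1512]
tool_rot: [0.999, 0.042, -0.002, -0.024]
ft_force: [0.2, 0.5, 0.5]
grip_width: 0.0599
grasp_force: 0.0
```

```bash
python3 - <<'E'
from mos import *
snap('scene');snap('top')
mosaic('m1.png',[('scene',225,265),('scene',320,163),('top',195,200),('top',317,190)])
E
```

```text
(no output)
```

View pics/m1.png

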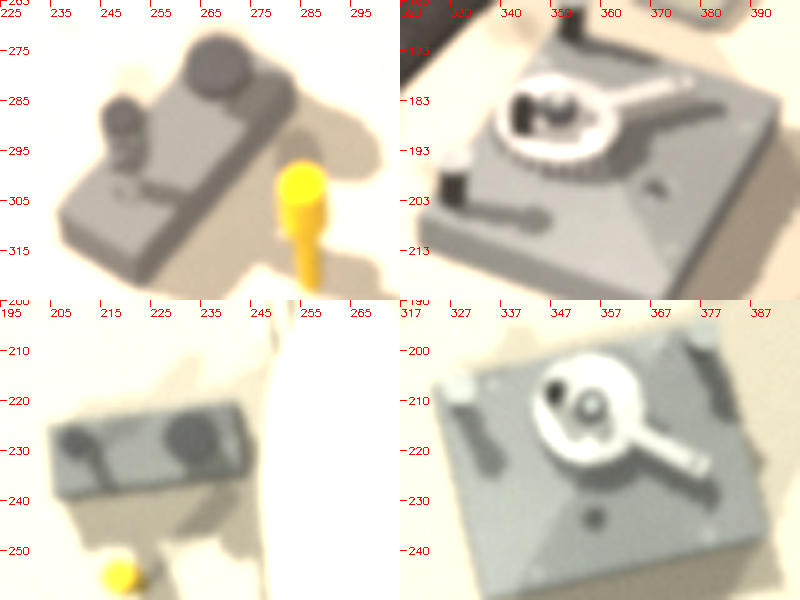

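```bash
python3 - <<'E'
from h import *
o=readout.get_obs(); print(o['joint_pos'].round(3),o['joint_vel'].round(3),o['eef_pos'],o['tool_rot'].round(4))
for n,u,v in (('top',356,233.6),('scene',371,200.6)): print(ray(n,u,v,.03))
E
```

```text
[ 0.083  0.269 -0.173  1.13   0.049  3.141] [-0.001 -0.014 -0.023  0.006 -0.002 -0.001] [0.48468423 0.05497494 0.15125954] [ 0.9988  0.0417 -0.002  -0.0244]
[ 0.42771483 -0.22084677  0.03      ]
[ 0.42819454 -0.21734142  0.03      ]
```

The empty hole is at scene (371,200.6) and top (356,233.6), which matches the fit. Joint 6 reached its limit, so I'll use the half-turned wrist.

jog_arm:
  motion:
    - {"x": 0, "y": 0, "z": 0, "spin": -10.6, "fingers": -0.4}
    - {"x": 0, "y": 0, "z": 0, "spin": -21, "fingers": -0.4}
    - {"x": 0, "y": 0, "z": 0, "spin": -31.5, "fingers": -0.4}
    - {"x": 0, "y": 0, "z": 0, "spin": -42, "fingers": -0.4}
    - {"x": 0, "y": 0, "z": 0, "spin": -52.5, "fingers": -0.4}
    - {"x": 0, "y": 0, "z": 0, "spin": -63, "fingers": -0.4}
    - {"x": 0, "y": 0, "z": 0, "spin": -73.5, "fingers": -0.4}
    - {"x": 0, "y": 0, "z": 0, "spin": -84, "fingers": -0.4}

```text
clock: 5.7
eef_pos: [0.4836, 0.0548, 0.1514]
tool_rot: [0.712, 0.701, 0.015, -0.02]
ft_force: [-0.0, -1.1, 0.4]
grip_width: 0.0597
grasp_force: 0.0
```

jog_arm:
  motion:
    - {"x": 0, "y": 0, "z": 0, "spin": -10.6, "fingers": -0.4}
    - {"x": 0, "y": 0, "z": 0, "spin": -21, "fingers": -0.4}
    - {"x": 0, "y": 0, "z": 0, "spin": -31.5, "fingers": -0.4}
    - {"x": 0, "y": 0, "z": 0, "spin": -42, "fingers": -0.4}
    - {"x": 0, "y": 0, "z": 0, "spin": -52.5, "fingers": -0.4}
    - {"x": 0, "y": 0, "z": 0, "spin": -63, "fingers": -0.4}
    - {"x": 0, "y": 0, "z": 0, "spin": -73.5, "fingers": -0.4}
    - {"x": 0, "y": 0, "z": 0, "spin": -84, "fingers": -0.4}

```text
clock: 6.7
eef_pos: [0.4836, 0.0548, 0.1514]
tool_rot: [0.06, 0.998, 0.024, -0.005]
ft_force: [0.3, -0.6, -0.2]
grip_width: 0.0597
grasp_force: 0.0
```

The tool carries a small 0.049 rad tilt from that limit. It is tolerable, so I'll account for it in a helper.

```bash
cat > mv.py <<'E'
from h import *
from scipy.spatial.transform import Rotation as Ro
def state():
    o=readout.get_obs(); R=Ro.from_quat(o['tool_rot']).as_matrix(); return o,R
def to(tcp):
    o,R=state(); return (R.T@(np.array(tcp)-o['eef_pos'])*1000).round(1)
E
python3 - <<'E'
from mv import *
o,R=state(); print(R.round(4)); print(to((.4839,.2595,.131)), o['joint_pos'].round(3))
E
```

```text
[[-0.9928  0.1199 -0.0065]
 [ 0.1194  0.9917  0.0484]
 [ 0.0123  0.0473 -0.9988]]
[ 23.9 202.   30.3] [ 0.082  0.268 -0.175  1.13   0.049  0.202]
```

jog_arm:
  motion:
    - {"x": 6, "y": 50, "z": 0, "spin": -6.9, "fingers": -0.4}
    - {"x": 12, "y": 100, "z": 10, "spin": -6.9, "fingers": -0.4}
    - {"x": 18, "y": 150, "z": 20, "spin": -6.9, "fingers": -0.4}
    - {"x": 23.9, "y": 202, "z": 30.3, "spin": -6.9, "fingers": -0.4}
    - {"x": 23.9, "y": 202, "z": 30.3, "spin": -6.9, "fingers": -0.4}
    - {"x": 23.9, "y": 202, "z": 30.3, "spin": -6.9, "fingers": -0.4}

```text
clock: 7.45
eef_pos: [0.485, 0.2592, 0.1308]
tool_rot: [0.002, 1.0, 0.024, -0.004]
ft_force: [0.8, -0.8, -0.9]
grip_width: 0.0597
grasp_force: 0.0
```

```bash
python3 - <<'E'
from mv import *
o,R=state(); print(R.round(4)); print(to((.4834,.2629,.0613)), o['joint_pos'].round(3),o['eef_pos'])
E
```

```text
[[-1.      0.0051 -0.007 ]
 [ 0.0048  0.9989  0.0476]
 [ 0.0072  0.0475 -0.9988]]
[ 1.1  0.4 69.6] [ 0.466  0.389 -0.057  1.109  0.046  0.471] [0.48500387 0.25918432 0.13075992]
```

jog_arm:
  motion:
    - {"x": 1, "y": 0, "z": 40, "spin": 0, "fingers": -0.4}
    - {"x": 1, "y": 0, "z": 69, "spin": 0, "fingers": -0.4}
    - {"x": 1, "y": 0, "z": 69, "spin": 0, "fingers": -0.4}
    - {"x": 1, "y": 0, "z": 69, "spin": 0, "fingers": 0.1}
    - {"x": 1, "y": 0, "z": 69, "spin": 0, "fingers": 0.4}
    - {"x": 1, "y": 0, "z": 69, "spin": 0, "fingers": 0.8}
    - {"x": 1, "y": 0, "z": 69, "spin": 0, "fingers": 0.8}
    - {"x": 1, "y": 0, "z": 69, "spin": 0, "fingers": 0.8}

```text
clock: 8.45
eef_pos: [0.4854, 0.2631, 0.0638]
tool_rot: [0.003, 1.0, 0.025, -0.001]
ft_force: [-0.3, -2.5, 7.0]
grip_width: 0.0205
grasp_force: 58.4
```

jog_arm:
  motion:
    - {"x": 1, "y": 0, "z": -15, "spin": 0, "fingers": 0.8}
    - {"x": 1, "y": 0, "z": -45, "spin": 0, "fingers": 0.8}
    - {"x": 1, "y": 0, "z": -75, "spin": 0, "fingers": 0.8}
    - {"x": 1, "y": 0, "z": -75, "spin": 0, "fingers": 0.8}

```text
clock: 8.95
eef_pos: [0.4853, 0.2603, 0.1404]
tool_rot: [0.003, 1.0, 0.026, -0.001]
ft_force: [0.6, 0.3, -1.1]
grip_width: 0.0204
grasp_force: 59.3
```

```bash
python3 - <<'E'
from mv import *
o,R=state(); print(R.round(4),o['eef_pos'],o['grip_width'],o['ft_force'])
snap('scene');snap('top')
for z in (.0187,.0187-.01): 
  for n in('scene','top'): print(proj(n,o['eef_pos']-R[:,2]*z))
T=[]
for n in ('scene','top'):
    tip=proj(n,o['eef_pos']+R[:,2]*.05)[0].astype(int); im=np.load('cam_%s.npz'%n)['im']
    x0,y0=tip[0]-40,tip[1]-50; print(n,x0,y0)
    T.append(cv2.convertScaleAbs(cv2.resize(im[y0:y0+100,x0:x0+80],(400,500),interpolation=cv2.INTER_CUBIC),alpha=1.3))
cv2.imwrite('pics/p0.png',np.hstack(T))
E
```

```text
[[-1.000e+00  5.200e-03 -9.000e-04]
 [ 5.200e-03  9.987e-01  5.150e-02]
 [ 1.200e-03  5.150e-02 -9.987e-01]] [0.48525352 0.2602933  0.1403775 ] 0.02040814994053933 [ 0.62400389  0.29356487 -1.07831803]
[[247.13431089 268.39523755]]
[[206.87848159 224.35454288]]
[[247.41544377 271.26519161]]
[[207.3624592  224.86034817]]
scene 208 237
top 170 177
```

View pics/p0.png

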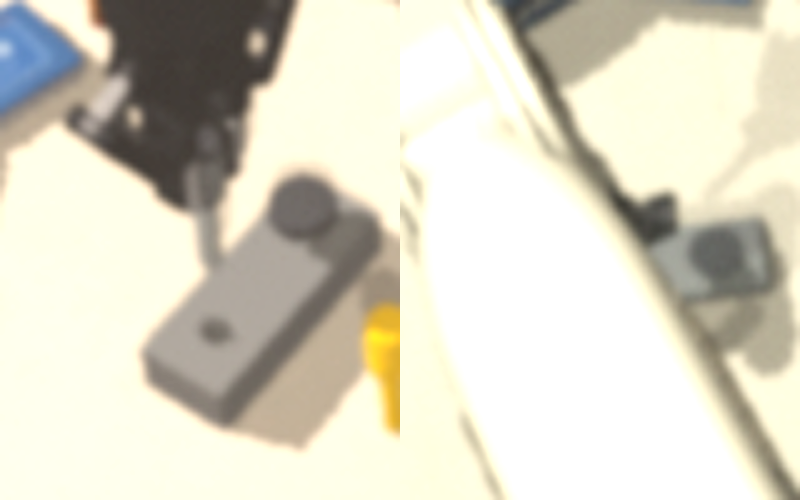

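```bash
python3 - <<'E'
from mv import *
o,R=state(); e=o['eef_pos']
for d in (.0568,.005,-.0187): print(d,e+R[:,2]*d,proj('scene',e+R[:,2]*d))
for z in (.0837,): print(ray('scene',251,290.3,z))
v=e+R[:,2]*.0568
for s in (.0,.03,.05): print('vertical pin',proj('scene',v+np.array([0,0,s])))
E
```

```text
0.0568 [0.48299191 0.26211778 0.08043914] [[250.31319736 290.16639213]]
0.005 [0.48330571 0.25959395 0.13217667] [[248.84179835 276.11274073]]
-0.0187 [0.48344928 0.25843922 0.15584808] [[248.13759909 269.38678071]]
[0.47964001 0.26305528 0.0837    ]
vertical pin [[250.31319736 290.16639213]]
vertical pin [[249.11757178 282.57723622]]
vertical pin [[248.29536279 277.35831799]]
```

p0 shows the pin held, with its tip at scene (251,290), and an empty rack hole at (250.6,303). Next I'll carry it over to the deck at a raised height.

jog_arm:
  motion:
    - {"x": 5, "y": -20, "z": -40, "spin": 0, "fingers": 0.8}
    - {"x": 15, "y": -75, "z": -40, "spin": 0, "fingers": 0.8}
    - {"x": 30, "y": -130, "z": -40, "spin": 0, "fingers": 0.8}
    - {"x": 30, "y": -190, "z": -40, "spin": 0, "fingers": 0.8}
    - {"x": 30, "y": -250, "z": -40, "spin": 0, "fingers": 0.8}
    - {"x": 30, "y": -310, "z": -40, "spin": 0, "fingers": 0.8}
    - {"x": 30, "y": -370, "z": -40, "spin": 0, "fingers": 0.8}
    - {"x": 30, "y": -430, "z": -40, "spin": 0, "fingers": 0.8}

```text
clock: 10.05
eef_pos: [0.4502, -0.1733, 0.1548]
tool_rot: [0.003, 1.0, 0.025, -0.004]
ft_force: [1.0, 0.5, -0.3]
grip_width: 0.0204
grasp_force: 59.3
```

```bash
python3 - <<'E'
from mv import *
P=[]
for i in range(3):
    o,R=state(); print(o['eef_pos'].round(4),R[:,2].round(4),o['joint_pos'].round(4)); camera('top')
E
```

```text
[ 0.4502 -0.1733  0.1548] [-0.0085  0.0499 -0.9987] [-0.3944  0.2754 -0.1552  1.1673  0.0429 -0.3896]
[ 0.4501 -0.1805  0.1545] [-0.0081  0.0435 -0.999 ] [-0.4045  0.2787 -0.1514  1.1653  0.0368 -0.3923]
[ 0.4502 -0.1768  0.1545] [-0.0082  0.0477 -0.9988] [-0.3997  0.2774 -0.1532  1.1663  0.0407 -0.3868]
```

jog_arm:
  motion:
    - {"x": -12, "y": -60, "z": 0, "spin": 0, "fingers": 0.8}
    - {"x": -24, "y": -115, "z": 10, "spin": 0, "fingers": 0.8}
    - {"x": -24, "y": -125, "z": 24, "spin": 0, "fingers": 0.8}
    - {"x": -24, "y": -125, "z": 24, "spin": 0, "fingers": 0.8}
    - {"x": -24, "y": -125, "z": 24, "spin": 0, "fingers": 0.8}

```text
clock: 10.82
eef_pos: [0.4744, -0.2937, 0.1259]
tool_rot: [0.002, 1.0, 0.025, -0.004]
ft_force: [-0.1, 0.0, -0.3]
grip_width: 0.0206
grasp_force: 59.4
```

```bash
python3 - <<'E'
from mv import *
for i in range(3):
    o,R=state(); print(o['eef_pos'].round(4),R[:,2].round(4)); snap('scene')
snap('top'); o,R=state(); e=o['eef_pos']; print(e.round(4))
for q in (e+[0,0,-.0568],e+R[:,2]*.0568,e+R[:,2]*.005): print(proj('scene',q),proj('top',q))
T=[]
for n in ('scene','top'):
    im=np.load('cam_%s.npz'%n)['im']; x0,y0=proj(n,[.46,-.27,.06])[0].astype(int)-[40,40]; print(n,x0,y0)
    T.append(cv2.convertScaleAbs(cv2.resize(im[y0:y0+80,x0:x0+80],(400,400),interpolation=cv2.INTER_CUBIC),alpha=1.3))
cv2.imwrite('pics/p1.png',np.hstack(T))
E
```

```text
[ 0.4744 -0.2937  0.1259] [-0.0074  0.0499 -0.9987]
[ 0.4747 -0.294   0.1265] [-0.0063  0.0491 -0.9988]
[ 0.475  -0.2942  0.1268] [-0.0056  0.0485 -0.9988]
[ 0.4751 -0.2948  0.127 ]
[[371.66533452 170.79703132]] [[377.26037979 215.95087208]]
[[371.29775206 171.28557733]] [[376.46843539 216.10741451]]
[[373.07233753 157.63721389]] [[379.16319621 213.2322966 ]]
scene 331 139
top 330 181
```

View pics/p1.png

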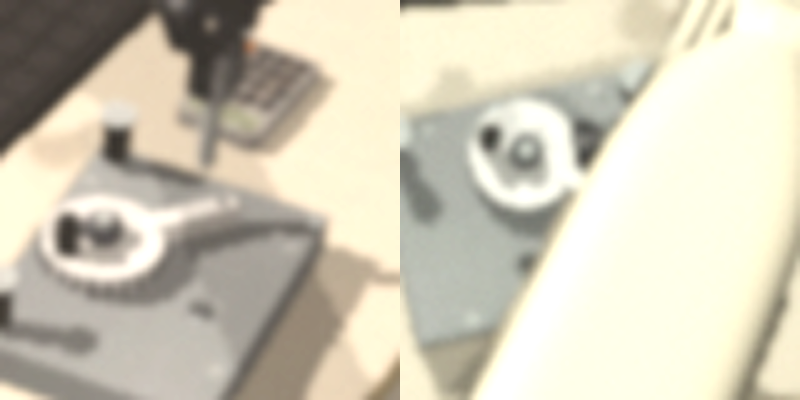

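Scene tile: pin tip at (372.6,171.6), behind the lug and above the deck. The lug end is at (378,179). I'll descend to the trailing side and then push.

jog_arm:
  motion:
    - {"x": 0, "y": -5, "z": 0, "spin": 0, "fingers": 0.8}
    - {"x": 0, "y": -5.6, "z": 15, "spin": 0, "fingers": 0.8}
    - {"x": 0, "y": -5.6, "z": 33.8, "spin": 0, "fingers": 0.8}
    - {"x": 0, "y": -5.6, "z": 33.8, "spin": 0, "fingers": 0.8}
    - {"x": 0, "y": -5.6, "z": 33.8, "spin": 0, "fingers": 0.8}
    - {"x": 0, "y": -5.6, "z": 33.8, "spin": 0, "fingers": 0.8}

```text
clock: 11.78
eef_pos: [0.4749, -0.3, 0.0927]
tool_rot: [0.003, 1.0, 0.024, -0.003]
ft_force: [0.4, 0.1, -1.4]
grip_width: 0.0205
grasp_force: 59.4
```

```bash
python3 - <<'E'
from mv import *
for i in range(2):
    o,R=state(); print(o['eef_pos'].round(4),R[:,2].round(4),o['ft_force'].round(1)); snap('scene')
print(ray('scene',372.6,171.4,.07))
E
```

```text
[ 0.4749 -0.3     0.0927] [-0.0049  0.0478 -0.9988] [ 0.4  0.1 -1.4]
[ 0.4749 -0.3001  0.0927] [-0.0049  0.0477 -0.9988] [ 0.1  0.1 -1.3]
[ 0.47141014 -0.29415631  0.07      ]
```

jog_arm:
  motion:
    - {"x": 11.5, "y": 8.3, "z": 0.4, "spin": 0, "fingers": 0.8}
    - {"x": 22.3, "y": 16.4, "z": 0.8, "spin": 0, "fingers": 0.8}
    - {"x": 31.3, "y": 26.1, "z": 1.2, "spin": 0, "fingers": 0.8}
    - {"x": 38.6, "y": 37.2, "z": 1.8, "spin": 0, "fingers": 0.8}
    - {"x": 43.7, "y": 49.3, "z": 2.3, "spin": 0, "fingers": 0.8}
    - {"x": 46.9, "y": 62, "z": 3, "spin": 0, "fingers": 0.8}
    - {"x": 47.8, "y": 72.4, "z": 3.4, "spin": 0, "fingers": 0.8}
    - {"x": 47.5, "y": 78.4, "z": 3.7, "spin": 0, "fingers": 0.8}

```text
clock: 12.88
eef_pos: [0.4271, -0.2205, 0.0925]
tool_rot: [0.002, 1.0, 0.024, -0.003]
ft_force: [1.3, -4.0, 1.0]
grip_width: 0.0204
grasp_force: 59.7
```

```bash
python3 - <<'E'
from mv import *
for i in range(4):
    o,R=state(); print(o['eef_pos'].round(4),R[:,2].round(4),o['ft_force'].round(1)); snap('scene')
snap('top'); e=o['eef_pos']
for q in (e+[0,0,-.0568],e+R[:,2]*.0568,e+R[:,2]*.005): print(proj('scene',q),proj('top',q))
T=[]
for n in ('scene','top'):
    im=np.load('cam_%s.npz'%n)['im']; x0,y0=proj(n,[.43,-.22,.05])[0].astype(int)-[25,30]; print(n,x0,y0)
    T.append(cv2.convertScaleAbs(cv2.resize(im[y0:y0+60,x0:x0+50],(400,480),interpolation=cv2.INTER_CUBIC),alpha=1.3))
cv2.imwrite('pics/p2.png',np.hstack(T))
E
```

```text
[ 0.4271 -0.2205  0.0925] [-0.0068  0.0478 -0.9988] [ 1.3 -4.   1. ]
[ 0.4271 -0.2199  0.0925] [-0.0068  0.0486 -0.9988] [ 0.  -2.7  0.7]
[ 0.4272 -0.2204  0.0925] [-0.0068  0.0484 -0.9988] [-0.1 -3.8  0.6]
[ 0.4271 -0.2207  0.0925] [-0.0069  0.0483 -0.9988] [-0.5 -2.7  0.3]
[[372.04584207 198.73889297]] [[356.12632481 233.5478848 ]]
[[371.69509638 199.29234696]] [[355.34087631 233.73415089]]
[[373.50541557 185.92873977]] [[357.3610057  231.40351682]]
scene 346 164
top 331 202
```

View pics/p2.png

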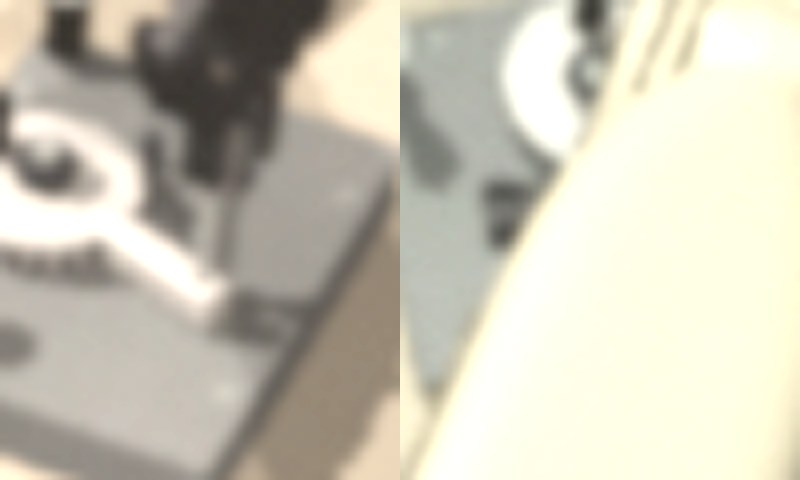

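```bash
python3 - <<'E'
from mv import *
im=np.load('cam_scene.npz')['im'].astype(int).sum(2)//3
print('     ',list(range(364,386)))
for r in range(184,204): print(r,im[r,364:386])
o,R=state();e=o['eef_pos']
for h in(0,.01,.02,.03): print(h,proj('scene',[.4275,-.2195,.036+h])[0].round(1),proj('scene',[.4236,-.219,.036+h])[0].round(1))
E
```

```text
[364, 365, 366, 367, 368, 369, 370, 371, 372, 373, 374, 375, 376, 377, 378, 379, 380, 381, 382, 383, 384, 385]
184 [ 90  72  86  97  87  63  49  47  50  59  72  78  75  82  95 107 118 124
 126 127 127 128]
185 [ 99  77  90  97  89  67  53  48  50  59  72  76  74  84 105 119 125 126
 127 127 127 127]
186 [106  81  87  97  97  85  73  64  58  67  76  76  74  89 110 122 126 125
 126 127 126 126]
187 [110  80  80  90 101 105 103  92  83  84  86  82  85 100 116 123 125 126
 126 125 126 126]
188 [107  79  76  84  98 113 119 117 110 102  94  92  99 113 121 123 125 125
 126 126 126 127]
189 [ 98  79  78  80  90 104 119 127 124 111 100 100 110 120 123 123 124 125
 125 126 126 126]
190 [ 95  83  82  80  81  93 112 128 128 111 101 104 115 123 124 125 123 124
 124 125 125 126]
191 [116  98  89  84  81  90 110 128 127 111 100 106 118 123 124 124 124 124
 124 124 125 124]
192 [157 129 106  93  87  96 116 130 126 108 100 108 120 124 124 124 124 124
 124 123 124 123]
193 [190 167 143 119 100 104 122 131 124 106  99 108 119 124 124 124 124 123
 123 123 124 123]
194 [207 197 182 160 132 119 126 130 12
[... 339 characters left out ...]
]
198 [170 184 199 209 213 204 182 162 153 139 123 120 123 124 124 124 123 123
 122 123 122 119]
199 [155 165 178 192 206 207 196 186 179 163 139 121 117 117 120 121 122 122
 123 122 120 112]
200 [146 152 161 173 187 198 203 201 186 161 131 107  98  99 107 113 115 115
 116 115 111 100]
201 [142 143 151 160 168 180 189 187 168 142 113  90  82  83  90  96  97  97
  97  97  92  85]
202 [142 142 144 149 154 164 171 165 145 123 102  84  77  78  84  88  88  85
  83  80  76  73]
203 [145 143 142 143 145 151 157 150 131 111  95  81  77  79  87  94  94  89
  83  78  72  72]
0 [371.7 198.8] [372.8 199.5]
0.01 [372.  196.4] [373.1 197. ]
0.02 [372.3 193.9] [373.4 194.6]
0.03 [372.6 191.5] [373.6 192.1]
```

The shank centre at row 193 measures 372.3, against 372.35 expected over the hole. I'll go down gently.

jog_arm:
  motion:
    - {"x": 0, "y": 0, "z": 3, "spin": 0, "fingers": 0.8}
    - {"x": 0, "y": 0, "z": 6, "spin": 0, "fingers": 0.8}
    - {"x": 0, "y": 0, "z": 9, "spin": 0, "fingers": 0.8}
    - {"x": 0, "y": 0, "z": 11, "spin": 0, "fingers": 0.8}
    - {"x": 0, "y": 0, "z": 11, "spin": 0, "fingers": 0.8}

```text
clock: 13.75
eef_pos: [0.4271, -0.2204, 0.081]
tool_rot: [0.003, 1.0, 0.024, -0.003]
ft_force: [0.8, -3.5, -1.8]
grip_width: 0.0202
grasp_force: 59.5
```

jog_arm:
  motion:
    - {"x": 0, "y": 0, "z": 3, "spin": 0, "fingers": 0.8}
    - {"x": 0, "y": 0, "z": 6, "spin": 0, "fingers": 0.8}
    - {"x": 0, "y": 0, "z": 9, "spin": 0, "fingers": 0.8}
    - {"x": 0, "y": 0, "z": 12, "spin": 0, "fingers": 0.8}
    - {"x": 0, "y": 0, "z": 12, "spin": 0, "fingers": 0.8}

```text
clock: 14.38
eef_pos: [0.4272, -0.2199, 0.0691]
tool_rot: [0.003, 1.0, 0.024, -0.003]
ft_force: [1.2, -3.7, -1.6]
grip_width: 0.0202
grasp_force: 59.5
```

jog_arm:
  motion:
    - {"x": 0, "y": 0, "z": 3, "spin": 0, "fingers": 0.8}
    - {"x": 0, "y": 0, "z": 5, "spin": 0, "fingers": 0.8}
    - {"x": 0, "y": 0, "z": 7.5, "spin": 0, "fingers": 0.8}
    - {"x": 0, "y": 0, "z": 7.5, "spin": 0, "fingers": 0.8}

```text
clock: 14.88
eef_pos: [0.4273, -0.2196, 0.0619]
tool_rot: [0.003, 1.0, 0.024, -0.003]
ft_force: [0.9, -3.9, 0.0]
grip_width: 0.0204
grasp_force: 59.9
```

jog_arm:
  motion:
    - {"x": 0, "y": 0, "z": 1, "spin": 0, "fingers": 0.8}
    - {"x": 0, "y": 0, "z": 1, "spin": 0, "fingers": 0.2}
    - {"x": 0, "y": 0, "z": 1, "spin": 0, "fingers": -0.1}
    - {"x": 0, "y": 0, "z": 1, "spin": 0, "fingers": -0.1}
    - {"x": 0, "y": 0, "z": -20, "spin": 0, "fingers": -0.1}
    - {"x": 0, "y": 0, "z": -60, "spin": 0, "fingers": -0.1}
    - {"x": 0, "y": 0, "z": -110, "spin": 0, "fingers": -0.1}
    - {"x": 50, "y": 0, "z": -140, "spin": 0, "fingers": -0.1}

```text
clock: 15.88
eef_pos: [0.3806, -0.2268, 0.2043]
tool_rot: [0.001, 1.0, 0.023, -0.001]
ft_force: [-0.9, -0.5, 0.8]
grip_width: 0.0469
grasp_force: 0.0
```

jog_arm:
  motion:
    - {"x": 60, "y": 60, "z": 0, "spin": 0, "fingers": -0.1}
    - {"x": 60, "y": 120, "z": 0, "spin": 0, "fingers": -0.1}
    - {"x": 60, "y": 180, "z": 0, "spin": 0, "fingers": -0.1}
    - {"x": 60, "y": 180, "z": 0, "spin": 0, "fingers": -0.1}
    - {"x": 60, "y": 180, "z": 0, "spin": 0, "fingers": -0.1}

```text
clock: 16.5
eef_pos: [0.319, -0.0454, 0.2113]
tool_rot: [0.001, 1.0, 0.024, -0.003]
ft_force: [0.4, 0.7, -0.5]
grip_width: 0.0469
grasp_force: 0.0
```

```bash
python3 - <<'E'
from mos import *
snap('scene');snap('top')
print(readout.get_obs()['ft_force'])
for p in ([.427,-.2195,.057],[.427,-.2195,.093],[.369,-.054,.012]): print(proj('scene',p),proj('top',p))
mosaic('m2.png',[('scene',280,195),('scene',320,163),('top',270,215),('top',317,190)])
E
```

```text
[-0.14209309 -0.38746749 -0.63052909]
[[372.4730133  193.76782395]] [[356.29304165 232.74166839]]
[[373.52040931 184.71197825]] [[357.20714047 231.21762086]]
[[358.98758229 247.26819744]] [[309.05427938 255.87792204]]
```

View pics/m2.png

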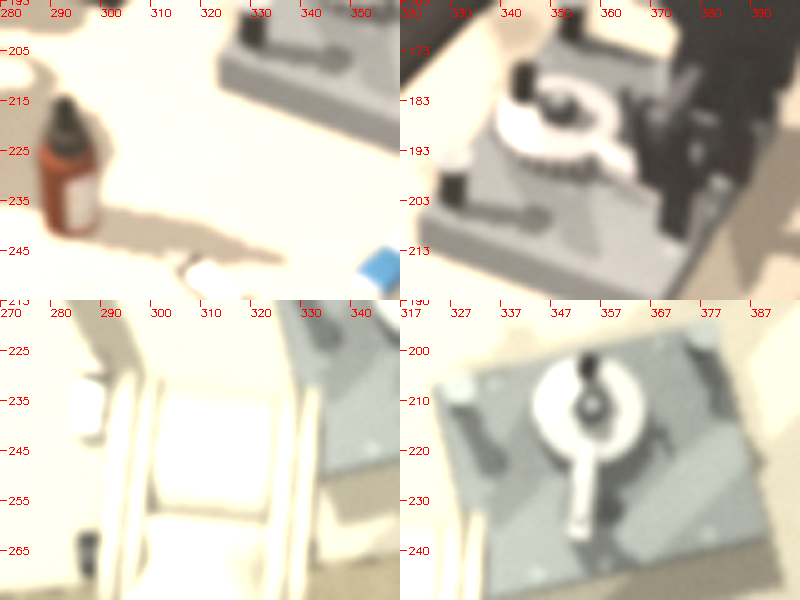

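The top view shows the lug held against the pin head at (358.6,232), and the eraser on the desk. I'll move the arm clear of the scene camera's view to check the pin's depth.

jog_arm:
  motion:
    - {"x": 0, "y": 60, "z": 0, "spin": 0, "fingers": -0.1}
    - {"x": 0, "y": 120, "z": 0, "spin": 0, "fingers": -0.1}
    - {"x": 0, "y": 180, "z": 0, "spin": 0, "fingers": -0.1}
    - {"x": 0, "y": 180, "z": -20, "spin": 0, "fingers": -0.1}
    - {"x": 0, "y": 180, "z": -20, "spin": 0, "fingers": -0.1}

```text
clock: 17.23
eef_pos: [0.3216, 0.133, 0.2405]
tool_rot: [0.003, 1.0, 0.024, -0.002]
ft_force: [-0.1, 0.5, 0.3]
grip_width: 0.0469
grasp_force: 0.0
```

```bash
python3 - <<'E'
from mos import *
snap('scene');snap('top')
mosaic('m3.png',[('scene',330,200),('scene',330,163),('top',270,215),('top',317,190)])
E
```

```text
(no output)
```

View pics/m3.png

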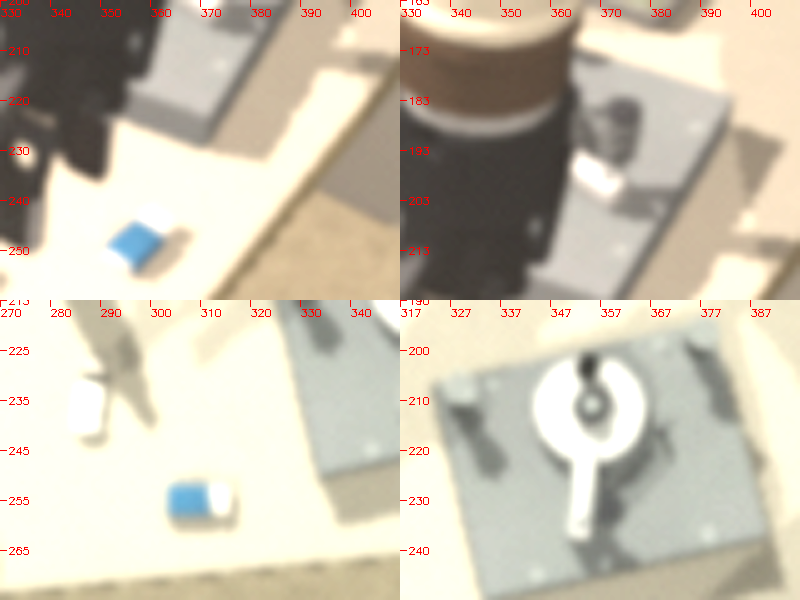

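The pin head spans scene rows of about 184 to 195, and the prediction for a fully home pin is 184.7 to 193.8. The eraser lies flat on the desk at top (308,255).

```bash
python3 -c "
from workcell import bot
print(bot.job_done())"
```

```text
the job is handed in; nothing more can be done
None
```

I handed the job in at about 17 s on the robot's clock. In the last pictures the locking pin is fully home in the deck's hole, the lug rests against it, and the eraser lies flat on the desk; the hand-in call gave no verdict.

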